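# Change the teapots under the hand-cranked curing lamp

### The job

The glazed teapot under the curing lamp is finished: crank the handwheel until the carriage is all the way out towards you, then lift that pot off by its overhead handle and stand it on the wooden cooling board, and stand every teapot waiting on the table upright on the carriage. Then crank the carriage back in until its pointer is at the lamp mark, and leave the rest of the table undisturbed.

Things in the scene. Friction and masses are not known exactly. Their poses are not given: they have to be found in the camera images.
- handwheel (a joint): turn of the steel handwheel about its upright axis, rad, positive counter-clockwise from above. It drives the carriage 40 mm towards the robot per rad. 0: pointer exactly at the lamp mark; 4.4 (stop): carriage all the way out; other stop -0.5. Starts near 0, stays where it is left.
- wheel_hub (a point): centre of the handwheel, at the height of its rim (105 mm above the table). Rim: ring of 14 mm round steel bar, 65 mm from the axis to the bar's centre, nothing beneath it but the gearbox, 85 mm square and 55 mm high; three 10 mm round spokes 120 degrees apart at rim height, hub 36 mm across. The point's x axis lies along one spoke. It stands left of the carriage.
- wheel_spoke (a point): point on the rim's centre line where one of the three spokes meets it; moves with the wheel.
- tray_top (a point): centre of the carriage's flat top, 45 mm above the table; moves with the carriage; x: away from the robot along its travel, y: left. The top, an aluminium plate with a black rubber mat, is 170 mm (x) by 300 mm (y), no rim. A small white pointer stands out of its right (-y) edge, 70 mm to -x of its centre.
- station: lamp station, fixed: two rails for the carriage; the lamp, three white bars across on two posts (at x 120, y -172 and +172 mm), x 62 to 178 mm from this origin, underside 212 mm and top 245 mm above the table (small box on the right post to 282). Origin: table level, amid the rails; the carriage's centre is 110 mm to +x of it at the lamp mark, 66 mm to -x of it all the way out, free of the lamp.
- carriage (a joint): travel of the carriage towards the robot, m: 0 at the lamp mark (a black block at the right-hand rail, level with the pointer), 0.176 all the way out. Driven only by the handwheel.
- pot_done: white glazed teapot, 130 mm high: body 76 mm across, heavy foot 68 mm, fixed lid with knob to 85 mm; overhead handle, an arch of 10 mm round bar whose level top runs along the pot's x from -26 to +26 mm, bar centre 125 mm above the foot; spout at +x to 66 mm from the axis. 0.3 kg. Origin: centre of the foot. The finished pot: the one that stands on the carriage, beneath the lamp, at the start.
- pot_a: white glazed teapot, 130 mm high: body 76 mm across, heavy foot 68 mm, fixed lid with knob to 85 mm; overhead handle, an arch of 10 mm round bar whose level top runs along the pot's x from -26 to +26 mm, bar centre 125 mm above the foot; spout at +x to 66 mm from the axis. 0.3 kg. Origin: centre of the foot. A waiting pot: starts on the table on the robot's right; in some runs absent.
- pot_b: white glazed teapot, 130 mm high: body 76 mm across, heavy foot 68 mm, fixed lid with knob to 85 mm; overhead handle, an arch of 10 mm round bar whose level top runs along the pot's x from -26 to +26 mm, bar centre 125 mm above the foot; spout at +x to 66 mm from the axis. 0.3 kg. Origin: centre of the foot. A waiting pot: starts on the table on the robot's right; in some runs absent.
- pot_c: white glazed teapot, 130 mm high: body 76 mm across, heavy foot 68 mm, fixed lid with knob to 85 mm; overhead handle, an arch of 10 mm round bar whose level top runs along the pot's x from -26 to +26 mm, bar centre 125 mm above the foot; spout at +x to 66 mm from the axis. 0.3 kg. Origin: centre of the foot. A waiting pot: starts on the table on the robot's right; in some runs absent.
- board: wooden cooling board, fixed on the table to the left of the lamp station, 150 by 150 mm, 10 mm thick. Origin: centre of its underside.
- brush_jar: bystander: terracotta jar 72 mm across, 90 mm high, with brushes to 215 mm; origin at the centre of its underside. Leave alone.
- paint_box: bystander: white paint box 90 by 160 by 22 mm; origin at the centre of its underside. Leave alone.
- inkstone: bystander: dark ink slab 80 by 110 by 22 mm; origin at the centre of its underside. Leave alone.
Mind the look-alikes: they are no part of the job. What is shaped like the pot_b but purple is not meant. Leave any turquoise look-alike of the pot_c alone.

How it is judged:
By the outcome, as a careful person would: the job done as asked, in the order asked, and still so for the second after the job is handed in, with the robot touching nothing.
Of pot_a, pot_b, pot_c only 2 to 3 are there at a start; the rules pass over those that are not, and their reading is None.
At some moment in a run one of pot_a, pot_b, pot_c, pot_done may be knocked a few centimetres aside while the robot is not near it.
It also fails if it takes over 210 s, if anything falls off the work surface, if the arm or the gripper's body presses on something with over 40 N, if the wrist force passes 120 N, or if a joint passes its speed limit or range.

### The arm

A 6-joint arm with a two-finger parallel gripper is mounted at the origin on the work surface. World frame = base frame: x ahead of the robot, y to its left, z up, the work surface at z = 0. Lengths are in m, angles in rad, forces in N, time in s.
With the tool pointing down it reaches from about 0.325 to 0.75 m from the base axis. Payload 7.6 kg.
Tool frame: the origin (TCP) lies midway between the tips of the shut fingers; the grasp point (between the pads) lies bot.hold_point_z behind it (bot.hold_point_z is the distance from the TCP to the grasp point, in m); z points along the fingers, y is the direction in which the jaws open and shut (so a half turn about z gives the same grasp; the last joint's range is limited). The gripper opens to 85 mm and grips with 20 to 120 N. Pads are 22 mm wide; open, the fingers measure 114 mm over their backs; the gripper's body (76 mm by 85 mm) begins 54 mm behind the grasp point. The pads swing forward as they close: fully open they stand 13 mm farther back than shut.
Start: joints at [-1.236, 0.052, 1.401, -0, 1.689, -0.07], TCP at [0.207, -0.483, 0.231] pointing down, gripper open.
Joint ranges: [-2.9, 2.9], [-0.91, 2.17], [0.12, 2.37], [-1.06, 4.2], [0.26, 2.73], [-2.93, 2.93]. Speed limits (rad/s): [2.57, 2.57, 3.01, 3.14, 3.14, 3.14].

### API

Orientations are given as a rotation vector (axis times angle).
In Python, from workcell import bot, inverse_kinematics, viewer, job, models gives the robot as it stands. Calls block until the motion is done:
- bot.move_to(position, orientation): joint-space move of the TCP to a pose.
- bot.line_to(position, rot=None, speed=0.15, f_stop=None): straight line of the TCP; rot=None keeps the orientation; speed is the mean speed in m/s. With f_stop (N) it stops when the force on the tool has changed by that much, and returns True; else False.
- bot.move_joints(angles): joint-space move.
- bot.release() and bot.close_gripper(strength=None): open the fingers fully, or close them until they stop; strength is the grip in N (None keeps the last).
- bot.hold(seconds).
- inverse_kinematics(position, orientation): joint angles nearest the present ones, or None.
- bot.get_obs(): the state.
- viewer.get_image(name): name is "side" or "top" or "wrist"; returns a dict with "color" (480x640x3 uint8, blue, green, red), "fx", "fy", "cx", "cy" (pixels), "extrinsics" (4x4, takes a point from camera to world coordinates); the wrist camera has in their place "T_tool_cam" (4x4, takes a point from camera to tool coordinates, whose origin is the TCP and whose axes are the flange's). Camera axes: x right, y down, z forward; pixel columns grow to the right and rows downward; lengths in m; the calibration is good to about 2 mm. A picture is of the moment at which its call begins: read the wrist's pose just before it. There is no depth.
A pose or a line that the arm cannot do raises bot.PlanningError and nothing moves.
- job.close_job(): hands the job in, once; it reports no verdict.
Trained networks look in the newest picture that a camera, given by its name, has taken for a name from the list of things; names that differ only in an ending like _2 or _b are one class to them, and where a whole thing is asked for, a point or a joint stands for the part that bears it (a point fixed in the world has none). Each returns a list of dicts, best first, with "score" (0 to 1); they miss things now and then, are a little off and sometimes report something else, mostly with a low value. They report only what shows in the picture. A call takes as long as a camera call. They do not tell look-alikes from the thing itself.
- models.regions_of(target, camera): "mask" (480x640 bool, what is visible of it) and "centre" ([column, row] in pixels, amid what is visible of it).
- models.spot_point(target, camera): "centre" ([column, row] in pixels: a listed point, or the origin of a listed thing).
The state is a dict: "time_s": time; "joint_pos": joint angles; "qd": joint speeds; "joint_efforts": joint torques, N m; "tool_pos": TCP position; "orientation": TCP orientation; "contact_force": force on the tool from outside, world axes, zero at the start; "torque": the same for the moment, N m; "finger_gap": finger opening in m.
Only numpy, scipy, OpenCV 4.12 (cv2) and the standard library are available. Lean on these libraries where they do the work, as an engineer would, in place of code of your own. Each camera call takes 0.05 s, during which the arm holds its last target.

## Working session

There is one attempt and no reset: what is moved stays moved. The work goes in short steps, each a Python script; the robot and the scene stay as the last script left them, time stands still between calls to the robot, and variables do not carry over. Pictures are saved under pics/ and viewed, and the job is handed in when it is done.

```bash
ls -la; mkdir -p pics; cat > h.py <<'E'
import numpy as np, cv2
from scipy.spatial.transform import Rotation as R
from workcell import bot, inverse_kinematics, viewer, job, models
def tf():
    o=bot.get_obs(); T=np.eye(4); T[:3,:3]=R.from_rotvec(o['orientation']).as_matrix(); T[:3,3]=o['tool_pos']; return T
def shot(name,save=None):
    T=tf(); im=viewer.get_image(name)
    E=im['extrinsics'] if name!='wrist' else T@np.array(im['T_tool_cam'])
    c=dict(K=(im['fx'],im['fy'],im['cx'],im['cy']),E=np.array(E),img=np.array(im['color']))
    if save: cv2.imwrite('pics/'+save,c['img'])
    return c
def px2w(c,p,z):
    fx,fy,cx,cy=c['K']; d=c['E'][:3,:3]@np.array([(p[0]-cx)/fx,(p[1]-cy)/fy,1]); o=c['E'][:3,3]
    return o+d*(z-o[2])/d[2]
def w2px(c,w):
    fx,fy,cx,cy=c['K']; q=np.linalg.inv(c['E'])@np.append(w,1); return np.array([fx*q[0]/q[2]+cx,fy*q[1]/q[2]+cy])
def rot(a):
    # tool down, jaw (tool y) axis: built from Rz(a)*Rx(pi)
    return (R.from_euler('z',a)*R.from_euler('x',np.pi)).as_rotvec()
E
python3 - <<'E'
from h import *
o=bot.get_obs(); print({k:np.round(v,3) for k,v in o.items()}, bot.hold_point_z)
print(R.from_rotvec(o['orientation']).as_matrix().round(3))
for n in ['side','top','wrist']:
    c=shot(n,n+'0.png'); print(n,c['K'],c['E'].round(3).tolist())
    for t in ['wheel_hub','wheel_spoke','tray_top','station','pot_a','board','brush_jar','paint_box','inkstone']:
        r=models.spot_point(t,n); print(t,[(np.round(d['centre'],1).tolist(),round(d['score'],2)) for d in r][:8])
E
```

```text
total 12
drwxr-xr-x  3 agent agent 4096 Dec  7 07:03 .
drwxr-xr-x 23 root  root  4096 Dec  7 07:03 ..
drwxr-xr-x  2 agent agent 4096 Dec  7 07:03 pics
{'time_s': np.float64(0.0), 'joint_pos': array([-1.236,  0.053,  1.402, -0.   ,  1.689, -0.07 ]), 'qd': array([-0.001, -0.   ,  0.001, -0.001,  0.001, -0.001]), 'joint_efforts': array([ 1.0000e-03, -3.8167e+01, -3.6018e+01, -0.0000e+00,  6.0000e-03,
       -0.0000e+00]), 'tool_pos': array([ 0.207, -0.482,  0.23 ]), 'orientation': array([-3.076, -0.631,  0.   ]), 'contact_force': array([-0.505,  0.37 , -0.041]), 'torque': array([ 0.005, -0.012, -0.006]), 'finger_gap': np.float64(0.085)} 0.0187
[[ 0.919  0.394 -0.001]
 [ 0.394 -0.919  0.002]
 [ 0.    -0.002 -1.   ]]
side (529.3206584022689, 529.3206584022689, 322.14287330594055, 245.50409835616213) [[-0.999, -0.013, 0.05, 0.413], [-0.049, 0.575, -0.817, 1.085], [-0.018, -0.818, -0.575, 0.866], [0.0, 0.0, 0.0, 1.0]]
wheel_hub [([324.2, 298.1], 0.56)]
wheel_spoke [([296.1, 299.6], 0.8)]
tray_top [([244.7, 254.1], 0.56)]
station [([285.1, 269.2], 0.75)]
pot_a [([313.0, 187.2], 0.94), ([402.
[... 591 characters left out ...]
, 216.0], 0.8), ([169.7, 306.2], 0.17)]
pot_a [([462.8, 331.3], 0.85), ([400.3, 324.8], 0.81), ([489.3, 228.3], 0.76), ([460.7, 267.4], 0.73), ([405.5, 268.6], 0.67)]
board [([229.9, 206.5], 0.75)]
brush_jar [([240.6, 232.7], 0.69), ([447.6, 186.1], 0.56)]
paint_box [([169.1, 306.4], 0.84), ([241.1, 231.6], 0.46)]
inkstone [([167.1, 220.7], 0.93)]
wrist (426.8210934829827, 426.8210934829827, 317.78030347600924, 241.87932820760494) [[0.394, -0.883, -0.256, 0.272], [-0.919, -0.379, -0.11, -0.454], [0.0, 0.279, -0.96, 0.374], [0.0, 0.0, 0.0, 1.0]]
wheel_hub []
wheel_spoke []
tray_top []
station []
pot_a [([237.4, 125.1], 0.96), ([30.2, 0.9], 0.92)]
board []
brush_jar []
paint_box []
inkstone []
```

View pics/side0.png

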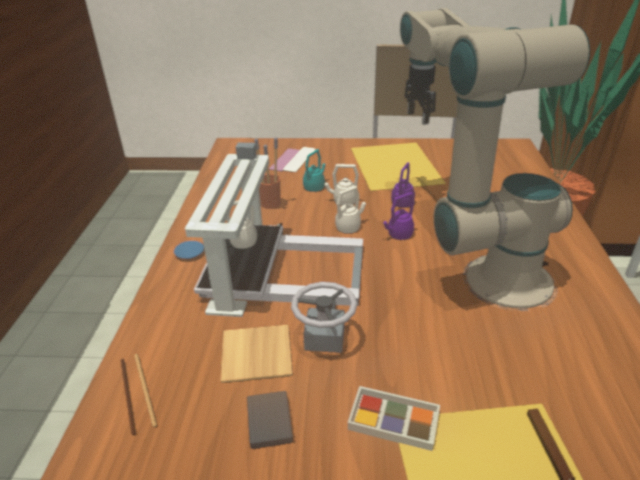

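View pics/top0.png

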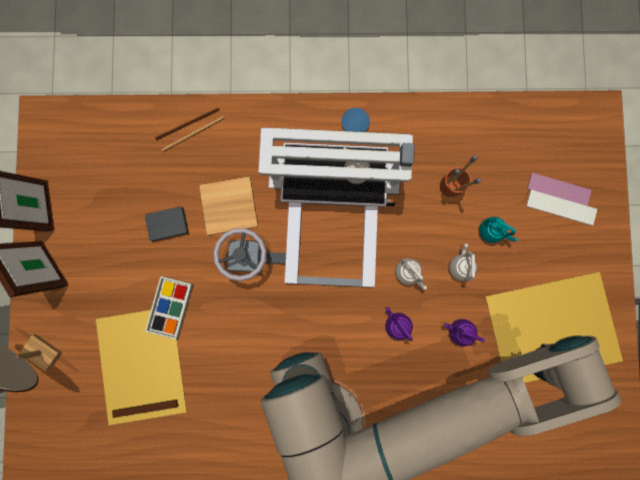

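View pics/wrist0.png

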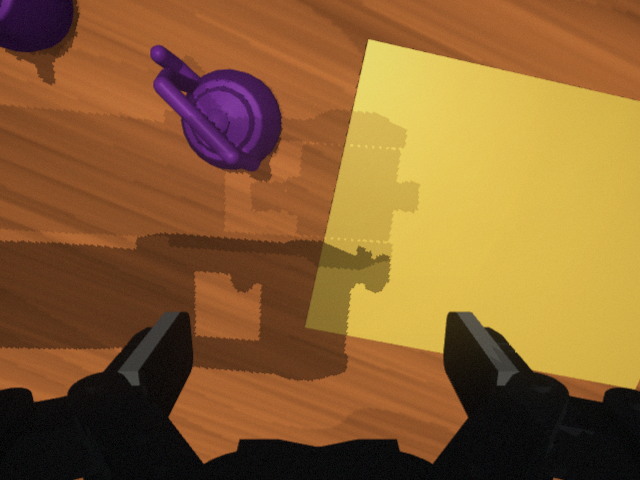

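Two white waiting pots are on the table, at top-view pixels (409,271) and (462,267). The decoys are two purple pots and one turquoise one. The finished pot is under the lamp at about (357,170), and the handwheel is at (240,254). Next I'll triangulate these positions.

```bash
cat >> h.py <<'E'
def tri(c1,p1,c2,p2):
    A=[];b=[]
    for c,p in((c1,p1),(c2,p2)):
        fx,fy,cx,cy=c['K']; d=c['E'][:3,:3]@np.array([(p[0]-cx)/fx,(p[1]-cy)/fy,1]); d/=np.linalg.norm(d)
        P=np.eye(3)-np.outer(d,d); A.append(P); b.append(P@c['E'][:3,3])
    return np.linalg.lstsq(np.vstack(A),np.hstack(b),rcond=None)[0]
E
python3 - <<'E'
from h import *
S=shot('side');T=shot('top')
cv2.imwrite('pics/wheelcrop.png',cv2.resize(T['img'][200:300,190:300],None,fx=5,fy=5,interpolation=cv2.INTER_CUBIC))
cv2.imwrite('pics/potcrop.png',cv2.resize(T['img'][120:300,330:530],None,fx=4,fy=3.3,interpolation=cv2.INTER_CUBIC)[:600])
p=lambda *a:print(*[x if isinstance(x,str) else np.round(x,4) for x in a])
p('hub tri',tri(S,(324.2,298.1),T,(236.8,253.7)),px2w(T,(236.8,253.7),.105),px2w(S,(324.2,298.1),.105))
p('spoke',tri(S,(296.1,299.6),T,(247,230.3)),px2w(T,(247,230.3),.105),px2w(S,(296.1,299.6),.105))
p('tray',px2w(T,(334.2,173.2),.045),px2w(S,(244.7,254.1),.045))
p('station',px2w(T,(332.1,216),0),px2w(S,(285.1,269.2),0))
p('board',px2w(T,(229.9,206.5),0),px2w(S,(258,351.6),0))
for q in [(462.8,331.3),(400.3,324.8),(489.3,228.3),(460.7,267.4),(405.5,268.6)]: p('pot',px2w(T,q,0))
for q in [(347.4,227.4),(343.1,200.6)]: p('potside',px2w(S,q,0))
for r in models.regions_of('handwheel','top')[:2]:
    m=r['mask'];ys,xs=np.nonzero(m); print(r['score'],xs.min(),xs.max(),ys.min(),ys.max())
# fit rim ellipse by projecting with model
E
```

```text
hub tri [0.4648 0.224  0.1223] [0.4664 0.2271 0.105 ] [0.4657 0.204  0.105 ]
spoke [0.5293 0.2011 0.0967] [0.5295 0.1999 0.105 ] [0.527  0.2107 0.105 ]
tray [ 0.6979 -0.0386  0.045 ] [ 0.6886 -0.037   0.045 ]
station [ 0.5813 -0.0318  0.    ] [ 0.5832 -0.0325  0.    ]
board [0.6122 0.2666 0.    ] [0.6118 0.2675 0.    ]
pot [ 0.2442 -0.4027  0.    ]
pot [ 0.2646 -0.2239  0.    ]
pot [ 0.5406 -0.4902  0.    ]
pot [ 0.4274 -0.4028  0.    ]
pot [ 0.4255 -0.2427  0.    ]
potside [ 0.4184 -0.2409  0.    ]
potside [ 0.4338 -0.3989  0.    ]
0.58 213 265 228 280
```

```bash
sleep 0
```

```text
(no output)
```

View pics/wheelcrop.png

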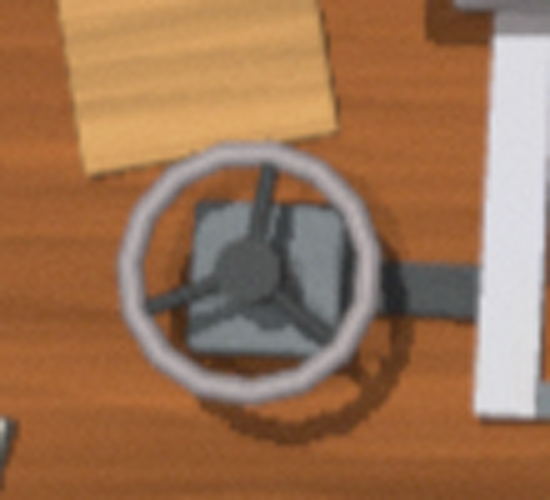

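View pics/potcrop.png

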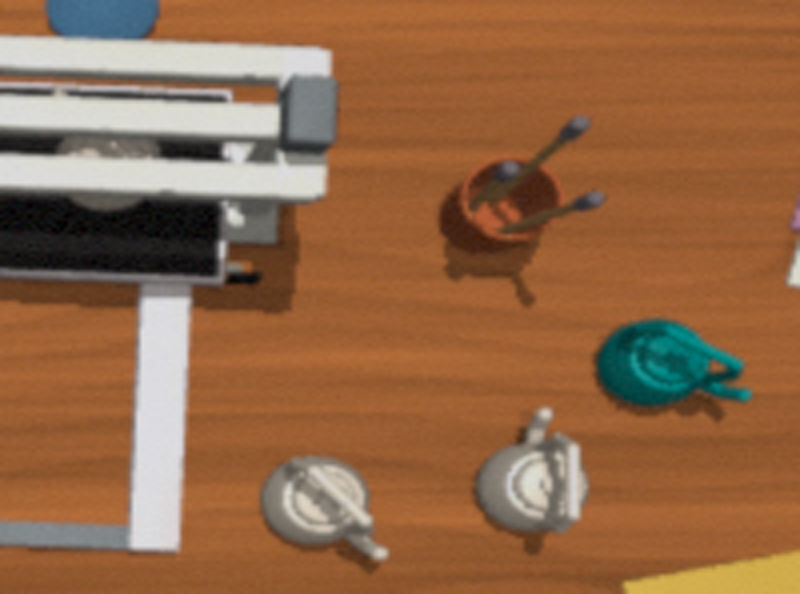

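```bash
python3 - <<'E'
from h import *
c=np.array([.465,.219]); ph=np.radians(-90)
bot.move_to([c[0]-.02,c[1]-.0,.30],rot(ph+np.pi/2))
W=shot('wrist','w1.png'); print(W['E'].round(3).tolist(), bot.get_obs()['time_s'])
for t in ['wheel_hub','wheel_spoke']:
    for r in models.spot_point(t,'wrist'): print(t,r['centre'],r['score'],px2w(W,r['centre'],.105))
# overlay predicted rim
im=W['img'].copy()
for rr in (.058,.072):
    pts=[w2px(W,[c[0]+rr*np.cos(a),c[1]+rr*np.sin(a),.105]) for a in np.linspace(0,2*np.pi,60)]
    cv2.polylines(im,[np.int32(pts)],True,(0,0,255),1)
cv2.imwrite('pics/w1o.png',im)
E
```

```text
[[-0.0, -0.96, -0.279, 0.516], [-1.0, 0.0, -0.0, 0.219], [0.0, 0.279, -0.96, 0.442], [0.0, 0.0, 0.0, 1.0]] 4.3833
wheel_hub [314.8, 183.9] 0.68 [0.4663733  0.22127703 0.105     ]
wheel_hub [329.2, 100.7] 0.61 [0.52894834 0.21032195 0.105     ]
wheel_hub [262.8, 6.8] 0.54 [0.59225583 0.25788097 0.105     ]
```

View pics/w1o.png

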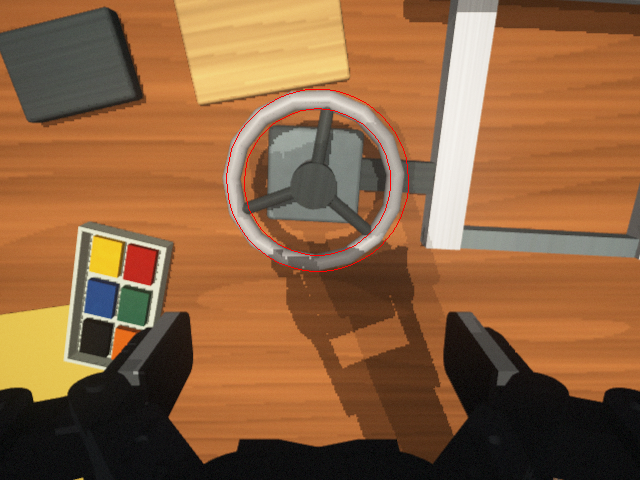

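The overlay matches the rim, so the hub is at about (0.466, 0.221). A fully open gripper can't straddle the rim without its inner finger hitting the hub. Instead I'll use the shut fingers as a pusher against a spoke.

```bash
python3 - <<'E'
from h import *
bot.close_gripper(20)
W=shot('wrist','w2.png')
h=px2w(W,(314,184.5),.105); s=px2w(W,(326.5,110),.105); print(h,s,np.degrees(np.arctan2(*(s-h)[[1,0]])), bot.get_obs()['finger_gap'],bot.get_obs()['time_s'])
s2=px2w(W,(247,208),.105);s3=px2w(W,(368,232),.105)
for q in(s2,s3):print(np.degrees(np.arctan2(*(q-h)[[1,0]])))
E
```

```text
[0.4656065  0.22252147 0.105     ] [0.52201448 0.21297453 0.105     ] -9.606164993793184 -0.00012531233911592987 5.3
109.3863031959252
-131.42325404350606
```

View pics/w2.png

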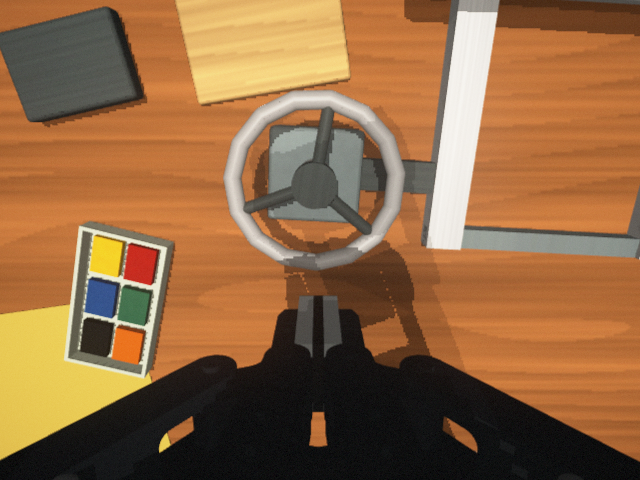

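```bash
python3 - <<'E'
from h import *
W=shot('wrist'); T=tf()
for back in (0,.01,.0187,.03,.04,.05):
  for w in (.011,-.011):
    print(back,w,[w2px(W,(T@np.array([w,t,-back,1]))[:3]).round(0).tolist() for t in (0,.0075,.0145,.02)])
E
```

```text
0 0.011 [[319.0, 292.0], [340.0, 292.0], [360.0, 292.0], [375.0, 292.0]]
0 -0.011 [[319.0, 347.0], [339.0, 347.0], [358.0, 347.0], [373.0, 347.0]]
0.01 0.011 [[319.0, 304.0], [342.0, 304.0], [362.0, 304.0], [379.0, 304.0]]
0.01 -0.011 [[319.0, 361.0], [341.0, 361.0], [361.0, 361.0], [376.0, 361.0]]
0.0187 0.011 [[320.0, 315.0], [343.0, 315.0], [365.0, 315.0], [382.0, 315.0]]
0.0187 -0.011 [[319.0, 376.0], [342.0, 376.0], [363.0, 376.0], [380.0, 376.0]]
0.03 0.011 [[320.0, 332.0], [345.0, 332.0], [369.0, 333.0], [388.0, 333.0]]
0.03 -0.011 [[320.0, 397.0], [344.0, 397.0], [367.0, 397.0], [385.0, 397.0]]
0.04 0.011 [[320.0, 350.0], [348.0, 350.0], [374.0, 350.0], [394.0, 350.0]]
0.04 -0.011 [[320.0, 419.0], [346.0, 419.0], [371.0, 419.0], [390.0, 419.0]]
0.05 0.011 [[320.0, 372.0], [350.0, 372.0], [379.0, 372.0], [401.0, 372.0]]
0.05 -0.011 [[320.0, 445.0], [348.0, 445.0], [375.0, 445.0], [396.0, 445.0]]
```

```bash
cat >> h.py <<'E'
C=np.array([.466,.2215]); PHI0=np.radians(-10.5)
def pusher(phi,d,z,r=.034):
    # spoke at phi; d>0: pusher on cw side
    u=np.array([np.cos(phi),np.sin(phi)]); t=np.array([-u[1],u[0]])
    p=C+r*u-d*t
    return [p[0],p[1],z], rot(phi)
E
python3 - <<'E'
from h import *
P,r=pusher(PHI0,.0215,.20)
bot.move_to(P,r)
print(bot.get_obs()['joint_pos'].round(2))
P,r=pusher(PHI0,.0215,.088)
print(bot.line_to(P,speed=.08,f_stop=6))
o=bot.get_obs(); print(o['tool_pos'].round(4),o['contact_force'].round(2),o['time_s'])
if o['tool_pos'][2]<.09:
    for d in np.arange(10,51,10):
        P,r=pusher(PHI0+np.radians(d),.0195,.088)
        f=bot.line_to(P,r,speed=.1,f_stop=30); o=bot.get_obs()
        print(d,f,o['tool_pos'].round(4),o['contact_force'].round(1),round(o['time_s'],2))
        if f: break
    shot('top','t2.png')
E
```

```text
[0.3  0.08 1.43 0.   1.63 2.06]
False
[0.4959 0.1943 0.0886] [-0.02  0.41  0.4 ] 7.4333
10 False [0.5    0.2018 0.0883] [ 1.2 -0.3  0.3] 7.76
20 False [0.5028 0.2078 0.0882] [ 0.7 -0.7  0.8] 8.08
30 False [0.5046 0.2145 0.0881] [ 0.6 -0.9  0.8] 8.41
40 False [0.5052 0.2213 0.0881] [ 1.1 -0.6  1. ] 8.73
50 False [0.5045 0.2281 0.088 ] [ 2.  -0.3  0.8] 9.06
```

View pics/t2.png

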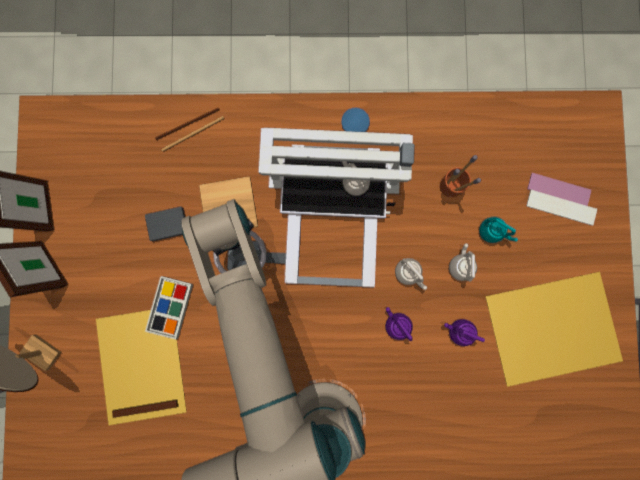

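The carriage is moving out, with its front edge going from row 204 to 216, and the force is only 1–2 N. With the arm out of the way, the top view confirms there are just two waiting white pots. I'll keep cranking.

```bash
python3 - <<'E'
from h import *
for d in list(np.arange(60,251,10))+[252,255,258,261,264,267,270]:
    P,r=pusher(PHI0+np.radians(d),.0195,.088)
    f=bot.line_to(P,r,speed=.1,f_stop=15 if d>240 else 30); o=bot.get_obs()
    if d>230 or d%40==0 or f:print(d,f,o['tool_pos'].round(4),o['contact_force'].round(1),round(o['time_s'],2))
    if f: break
shot('top','t3.png')
c=shot('side','s3.png')
E
```

```text
80 False [0.4959 0.2465 0.088 ] [ 2.2  0.4 -0.1] 10.08
120 False [0.4729 0.2599 0.088 ] [-0.5  0.5 -0.4] 11.38
160 False [0.4466 0.2554 0.088 ] [-0.2  0.6  0. ] 12.68
200 False [0.4293 0.2351 0.088 ] [-0.6  0.5 -0.1] 13.98
240 False [0.4292 0.2083 0.088 ] [ 0.4  0.8 -0.8] 15.28
250 False [0.432  0.2021 0.088 ] [ 0.4 -0.3 -0.1] 15.61
252 False [0.4325 0.2011 0.088 ] [-2.8  1.8 -0.3] 15.86
255 False [0.4337 0.1993 0.088 ] [-3.2  3.  -0.2] 16.11
258 False [0.435  0.1976 0.088 ] [-2.2  2.1  0.1] 16.36
261 False [0.4358 0.1964 0.0879] [-4.1  3.7  1.8] 16.61
264 False [0.4356 0.1956 0.0878] [-13.1   7.4   5.3] 16.86
267 False [0.4356 0.1949 0.0878] [-22.3   8.1  10.6] 17.11
270 False [0.4354 0.1942 0.0877] [-31.6  12.2  15.1] 17.36
```

View pics/t3.png

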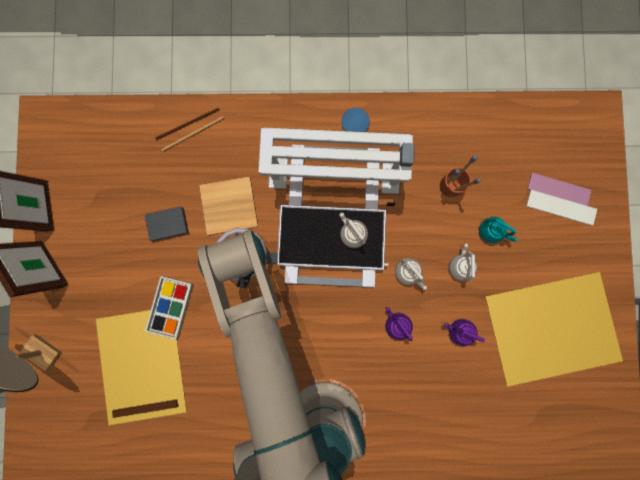

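```bash
python3 - <<'E'
from h import *
P,r=pusher(PHI0+np.radians(258),.0225,.088)
bot.line_to(P,r,speed=.1); P[2]=.25; bot.line_to(P,speed=.25)
bot.release()
T=shot('top'); print([(d['centre'],round(d['score'],2)) for d in models.spot_point('pot_a','top')],[(d['centre'],round(d['score'],2),px2w(T,d['centre'],.045)) for d in models.spot_point('tray_top','top')])
p=px2w(T,(353,236),.09); print(p)
bot.move_to([p[0]-.06,p[1]+.0,.33],rot(0))
W=shot('wrist','w4.png'); print(bot.get_obs()['time_s'],bot.get_obs()['joint_pos'].round(2))
for d in models.spot_point('pot_a','wrist'): print(d['centre'],round(d['score'],2),px2w(W,d['centre'],.045))
for d in models.spot_point('tray_top','wrist'): print(d['centre'],round(d['score'],2),px2w(W,d['centre'],.045))
E
```

```text
[([460.1, 326.6], 0.86), ([461.0, 268.0], 0.75), ([407.7, 270.0], 0.73), ([490.2, 228.9], 0.66), ([398.6, 320.8], 0.6)] [([328.7, 237.2], 0.83, array([ 0.51459968, -0.0209942 ,  0.045     ]))]
[ 0.51265876 -0.08721422  0.09      ]
22.6917 [-0.27 -0.13  1.38  0.    1.89  1.3 ]
[614.2, 222.9] 0.98 [ 0.42054002 -0.39173441  0.045     ]
[454.8, 215.4] 0.9 [ 0.42825298 -0.22694332  0.045     ]
[560.7, 355.9] 0.59 [ 0.26598017 -0.36134977  0.045     ]
[417.8, 334.3] 0.57 [ 0.29292565 -0.19803814  0.045     ]
[251.9, 127.6] 0.6 [ 0.51490238 -0.02278726  0.045     ]
```

View pics/w4.png

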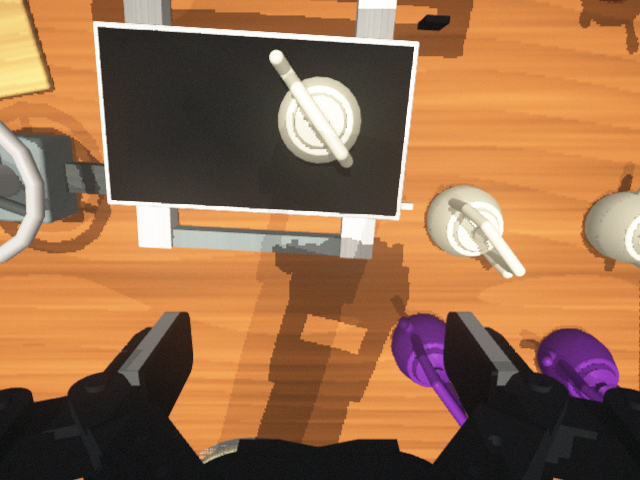

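```bash
python3 - <<'E'
from h import *
W=shot('wrist')
im=W['img'][40:180,240:420]; cv2.imwrite('pics/w4z.png',cv2.resize(im,None,fx=4.2,fy=4.2,interpolation=cv2.INTER_CUBIC))
for q in [(97,23),(417,43),(398,218),(110,203)]: print(px2w(W,q,.045).round(4))
for q in [(310,100),(340,150),(277,57),(348,163)]: print(px2w(W,q,.17).round(4))
print(px2w(W,(319,120),.09))
E
```

```text
[0.6065 0.1139 0.045 ]
[ 0.5902 -0.1776  0.045 ]
[ 0.4255 -0.169   0.045 ]
[0.4408 0.1244 0.045 ]
[ 0.5355 -0.0813  0.17  ]
[ 0.5026 -0.102   0.17  ]
[ 0.5623 -0.0598  0.17  ]
[ 0.4937 -0.1077  0.17  ]
[ 0.52226976 -0.08761238  0.09      ]
```

View pics/w4z.png

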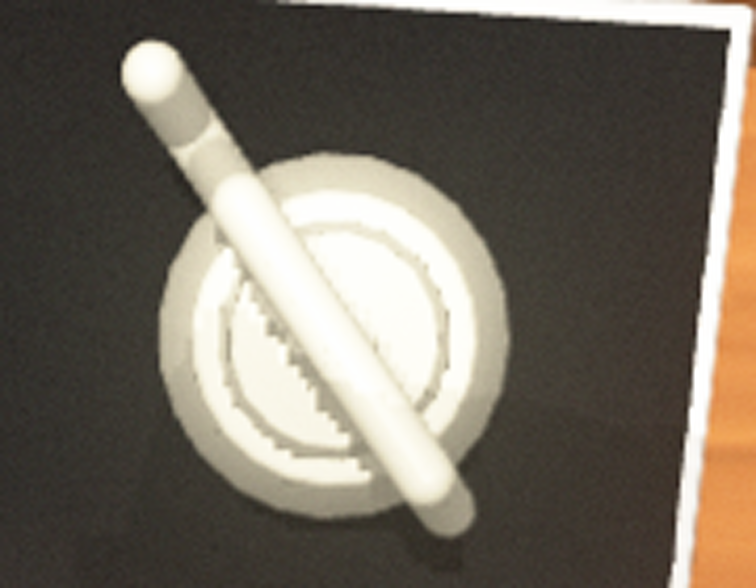

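```bash
cat >> h.py <<'E'
HZ=.125-.0187
def st(m=''):
    o=bot.get_obs(); print(m,o['tool_pos'].round(4),'F',o['contact_force'].round(1),'gap',round(float(o['finger_gap']),4),'t',round(float(o['time_s']),1))
def pick(x,y,base,a,up=.26):
    bot.move_to([x,y,base+HZ+.08],rot(a))
    f=bot.line_to([x,y,base+HZ],speed=.12,f_stop=8); st('down %s'%f)
    bot.close_gripper(60); st('grip')
    bot.line_to([x,y,up],speed=.12); st('up')
def place(x,y,base,a):
    f=bot.line_to([x,y,base+HZ+.015],rot(a),speed=.15)
    f=bot.line_to([x,y,base+HZ-.004],speed=.03,f_stop=3); st('put %s'%f)
    bot.release()
    p=bot.get_obs()['tool_pos']; bot.line_to([x,y,p[2]+.12],speed=.2); st('rel')
E
python3 - <<'E'
from h import *
W=shot('wrist')
e=[px2w(W,q,.17) for q in [(297.1,85.2),(341.2,156.7)]]; print(np.round(e,4),np.linalg.norm(e[0]-e[1]),np.degrees(np.arctan2(*(e[0]-e[1])[[1,0]])),(e[0]+e[1])/2)
c=(e[0]+e[1])/2; a=np.arctan2(*(e[0]-e[1])[[1,0]])
pick(c[0],c[1],.045,a)
shot('wrist','w5.png'); shot('side','s5.png')
E
```

```text
[[ 0.5449 -0.0728  0.17  ]
 [ 0.498  -0.1029  0.17  ]] 0.055749292576469156 32.74806977335504 [ 0.521425   -0.08783342  0.17      ]
down False [ 0.5219 -0.088   0.1526] F [-0.2  0.6 -0.3] gap 0.0853 t 24.3
grip [ 0.5215 -0.0878  0.1515] F [-0.1  0.6  1.2] gap 0.0077 t 25.0
up [ 0.5211 -0.0877  0.2588] F [ 0.2 -0.1 -4.1] gap 0.008 t 26.0
```

View pics/s5.png

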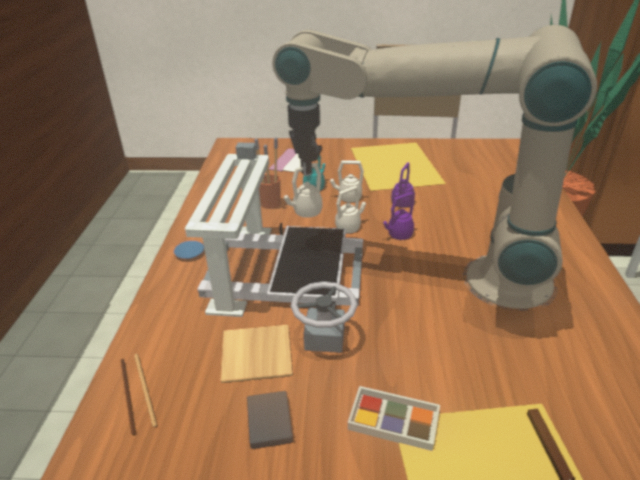

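The pot is lifted and hanging upright in the gripper. Now to the board.

```bash
python3 - <<'E'
from h import *
a=np.radians(32.7)
bot.line_to([.515,.10,.27],speed=.25)
bot.line_to([.53,.24,.27],speed=.25); st()
bot.line_to([.612,.267,.24],speed=.2); st()
place(.612,.267,.010,a)
bot.move_to([.54,.22,.33],rot(0))
W=shot('wrist','w6.png'); shot('side','s6.png'); shot('top','t6.png')
E
```

```text
[0.5303 0.2389 0.2698] F [ 0.3 -0.3 -2.8] gap 0.0076 t 27.8
 [0.6119 0.2659 0.2402] F [-0.8  0.3 -3.1] gap 0.0076 t 28.4
put True [0.6119 0.2674 0.1176] F [-1.4  0.9  3.2] gap 0.0076 t 29.7
rel [0.6116 0.2669 0.2341] F [ 0.1  0.5 -1.1] gap 0.0854 t 31.2
```

View pics/w6.png

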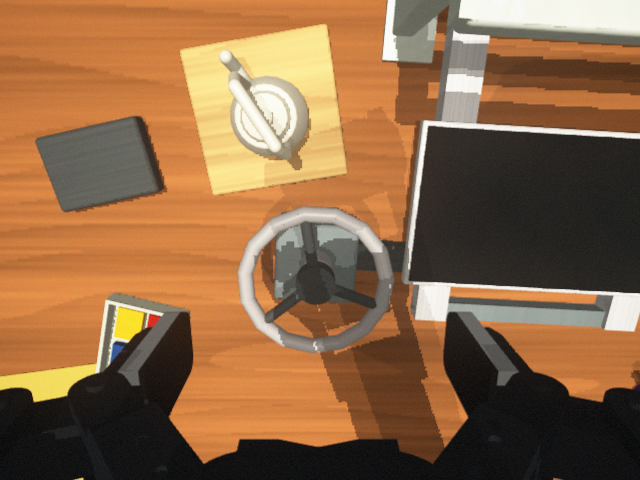

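View pics/s6.png

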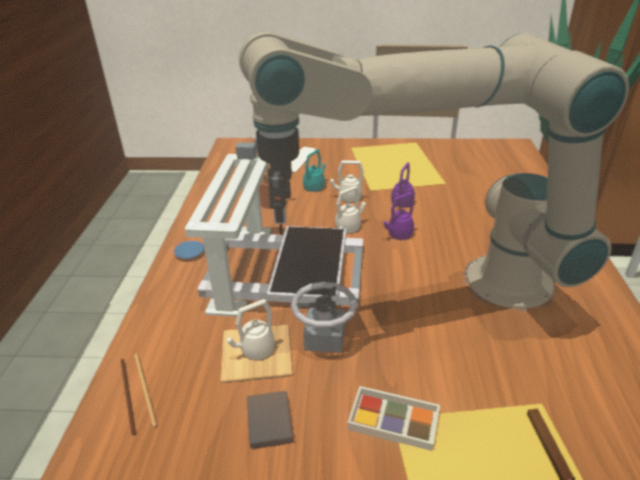

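View pics/t6.png

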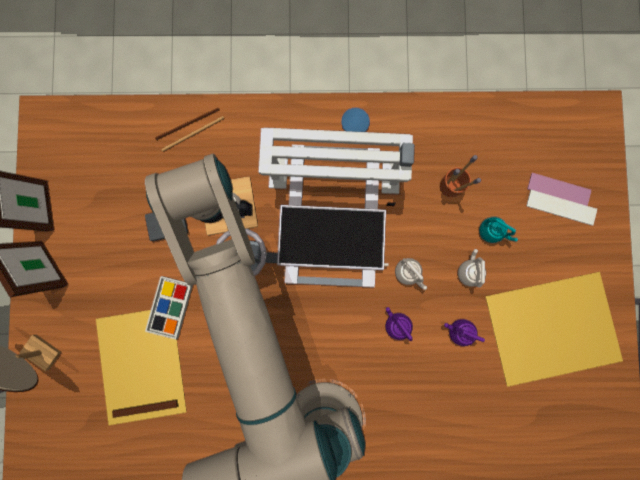

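The finished pot stands on the board at wrist-view pixel (269,118). The right-hand waiting pot has been knocked from top-view (462,267) to (472,271). I'll measure both waiting pots close up.

```bash
python3 - <<'E'
from h import *
bot.move_to([.38,-.33,.33],rot(-.6))
W=shot('wrist','w7.png'); st()
for d in models.spot_point('pot_a','wrist'): print(d['centre'],round(d['score'],2),px2w(W,d['centre'],0))
E
```

```text
[ 0.3806 -0.3295  0.33  ] F [-0.3  0.1 -0.9] gap 0.0857 t 34.0
[291.7, 317.6] 0.96 [ 0.2648683  -0.21156512  0.        ]
[429.3, 256.7] 0.86 [ 0.23822954 -0.38885952  0.        ]
[238.2, 198.3] 0.85 [ 0.41831059 -0.24666293  0.        ]
[375.8, 111.1] 0.7 [ 0.41071406 -0.42357616  0.        ]
```

View pics/w7.png

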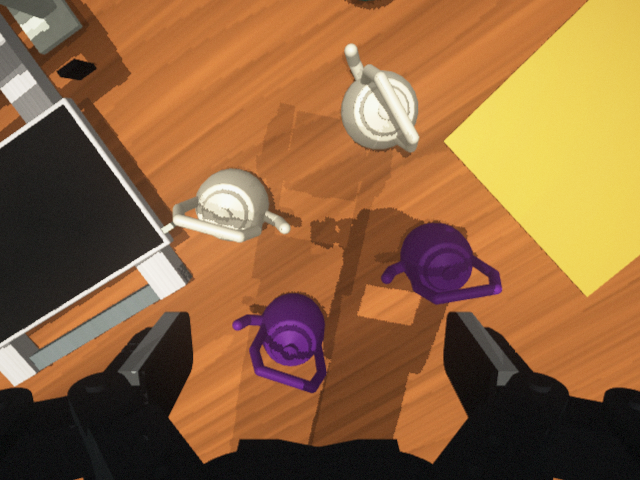

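```bash
python3 - <<'E'
from h import *
W=shot('wrist')
im=W['img'][30:260,160:440]; cv2.imwrite('pics/w7z.png',cv2.resize(im,None,fx=2.6,fy=2.6,interpolation=cv2.INTER_CUBIC))
for e in ([(178,211),(241,238)],[(370,70),(411,138)]):
    e=[px2w(W,q,.125) for q in e]; v=e[0]-e[1]; print(np.round(e,4).tolist(),np.linalg.norm(v),np.degrees(np.arctan2(v[1],v[0])),(e[0]+e[1])/2)
E
```

```text
[[0.4435, -0.2312, 0.125], [0.3955, -0.2604, 0.125]] 0.056169101316867545 31.253885725251962 [ 0.41949088 -0.24581971  0.125     ]
[[0.446, -0.4213, 0.125], [0.3853, -0.4213, 0.125]] 0.060715717143472826 -0.01867493334791569 [ 0.41568205 -0.42130062  0.125     ]
```

View pics/w7z.png

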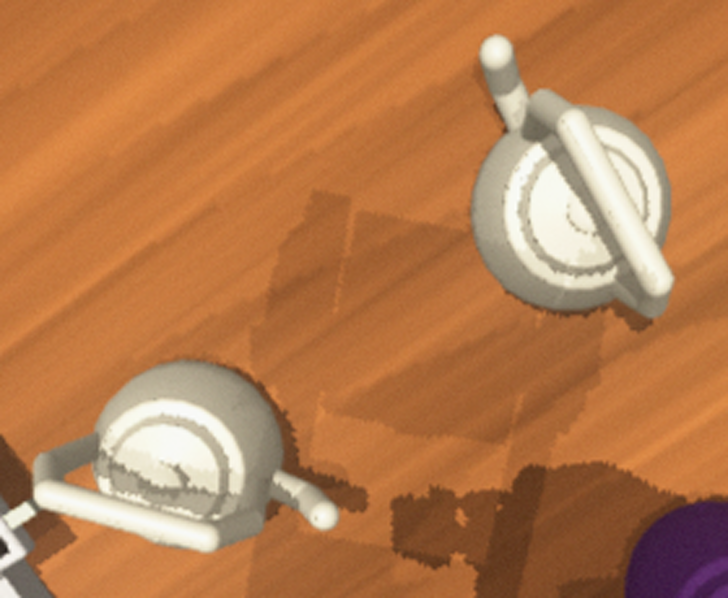

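```bash
python3 - <<'E'
from h import *
W=shot('wrist')
for e in ([(46,492),(208,536)],[(571,119),(660,283)]):
    e=[px2w(W,(q[0]/2.6+160,q[1]/2.6+30),.125) for q in e]; v=e[0]-e[1]; print(np.round(e,4).tolist(),np.linalg.norm(v),np.degrees(np.arctan2(v[1],v[0])),(e[0]+e[1])/2)
for q in [(188,458),(572,210)]: print('body',px2w(W,(q[0]/2.6+160,q[1]/2.6+30),.05))
for q in [(323,515),(495,55)]: print('spout',px2w(W,(q[0]/2.6+160,q[1]/2.6+30),.085))
E
```

```text
[[0.4382, -0.2266, 0.125], [0.3972, -0.2607, 0.125]] 0.05330237428999662 39.77453514077547 [ 0.417673   -0.24363743  0.125     ]
[[0.4384, -0.4252, 0.125], [0.3834, -0.4228, 0.125]] 0.05500476689263503 -2.4552115040741986 [ 0.41089872 -0.42400187  0.125     ]
body [ 0.41741104 -0.24989809  0.05      ]
body [ 0.41165042 -0.42124814  0.05      ]
spout [ 0.37527096 -0.2872041   0.085     ]
spout [ 0.46839179 -0.4216738   0.085     ]
```

```bash
python3 - <<'E'
from h import *
pick(.4177,-.2445,0,np.radians(42),up=.24)
c=shot('side','s8.png')
if bot.get_obs()['finger_gap']>.004:
    bot.line_to([.48,-.10,.25],rot(np.radians(20)),speed=.2)
    bot.line_to([.519,.028,.22],rot(0),speed=.2)
    place(.519,.028,.045,0)
    bot.move_to([.36,-.40,.30],rot(0))
    W=shot('wrist','w9.png'); shot('top','t9.png'); st()
E
```

```text
down False [ 0.4181 -0.2449  0.1072] F [-0.5 -0.2 -0.1] gap 0.0854 t 36.1
grip [ 0.4176 -0.2446  0.1065] F [-1.8  0.7  2. ] gap 0.0078 t 36.8
up [ 0.4174 -0.2443  0.2389] F [-0.1  0.1 -3.8] gap 0.008 t 38.0
put True [0.519  0.0284 0.1504] F [0.2 1.2 4.4] gap 0.0079 t 40.9
rel [0.5186 0.028  0.2675] F [-0.4  0.1 -0.7] gap 0.085 t 42.4
 [ 0.3607 -0.3993  0.3   ] F [0.8 0.3 0.2] gap 0.0855 t 44.2
```

View pics/w9.png

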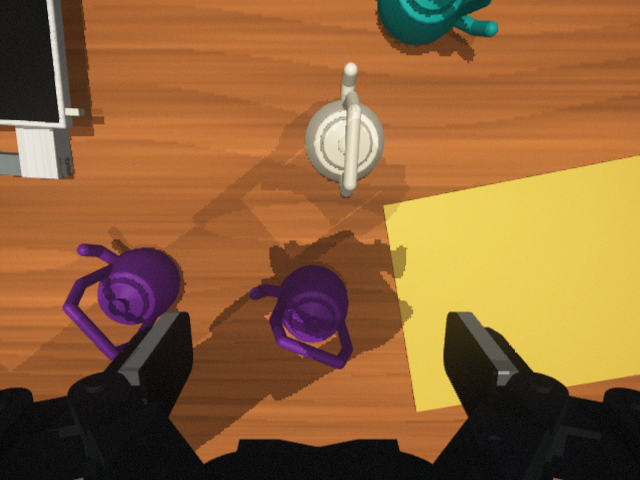

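View pics/t9.png

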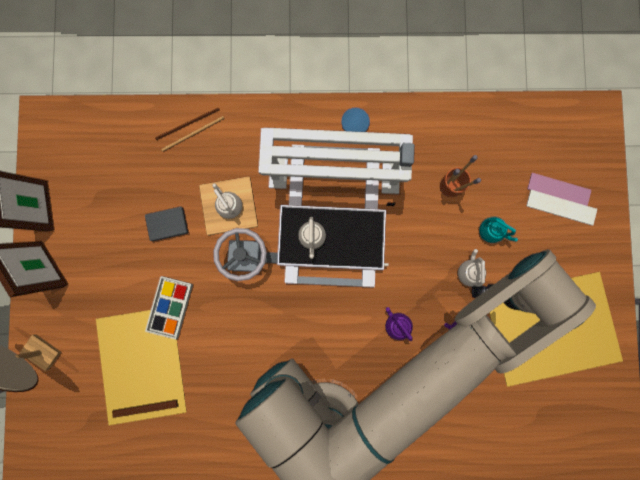

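The first waiting pot is upright on the carriage at top-view (312,235). Now the second.

```bash
python3 - <<'E'
from h import *
W=shot('wrist')
e=[px2w(W,q,.125) for q in [(353,108),(350,188)]]; v=e[0]-e[1]; m=(e[0]+e[1])/2; a=np.arctan2(v[1],v[0]); print(m,np.linalg.norm(v),np.degrees(a))
pick(m[0],m[1],0,a,up=.24)
if bot.get_obs()['finger_gap']>.004:
    bot.line_to([.47,-.25,.25],rot(0),speed=.2)
    bot.line_to([.512,-.102,.22],rot(0),speed=.2)
    place(.512,-.102,.045,0)
    bot.move_to([.44,-.03,.36],rot(0))
    W=shot('wrist','w10.png'); shot('top','t10.png'); st()
E
```

```text
[ 0.41030569 -0.42317548  0.125     ] 0.05703243724568644 -0.8101874170527585
down False [ 0.4107 -0.4237  0.1077] F [-0.4 -0.1 -0.2] gap 0.0854 t 45.6
grip [ 0.4104 -0.4233  0.1065] F [-0.1  0.5  0.6] gap 0.0081 t 46.3
up [ 0.4101 -0.4229  0.2388] F [ 0.6  0.2 -3.6] gap 0.0076 t 47.6
put True [ 0.512  -0.1019  0.1503] F [0.4 0.6 3.6] gap 0.0082 t 50.6
rel [ 0.5116 -0.1019  0.2676] F [-0.5  0.  -0. ] gap 0.0854 t 52.1
 [ 0.4403 -0.0307  0.3572] F [ 0.9 -1.   0.1] gap 0.0853 t 52.8
```

View pics/w10.png

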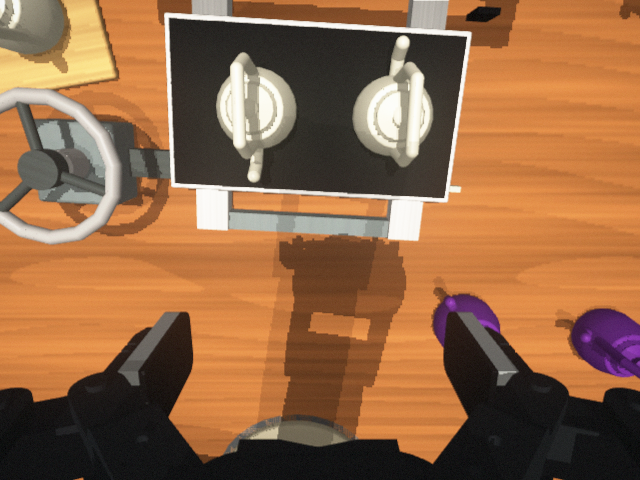

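View pics/t10.png

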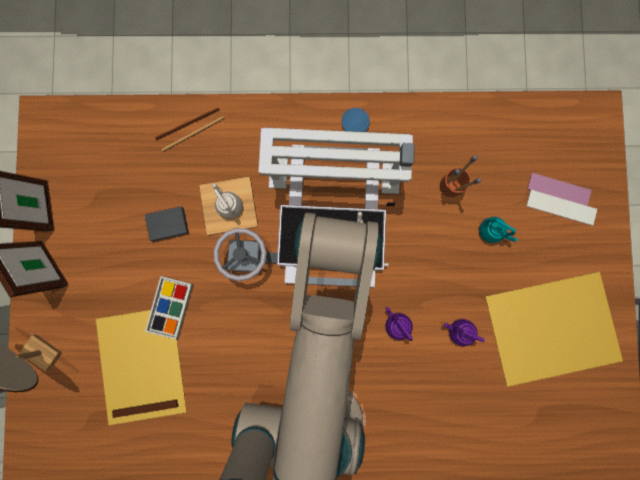

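Both waiting pots stand upright on the carriage, at wrist-view (257,108) and (393,115). Now I'll crank back in, pushing clockwise and stopping short first.

```bash
python3 - <<'E'
from h import *
S=PHI0+4.4
bot.close_gripper(20)
P,r=pusher(S,-.0215,.22); bot.move_to(P,r); print(bot.get_obs()['joint_pos'].round(2))
P,r=pusher(S,-.0215,.088)
f=bot.line_to(P,speed=.08,f_stop=6); st('desc %s'%f)
if not f:
    for w in np.linspace(4.3,.35,24):
        P,r=pusher(PHI0+w,-.0145,.088)
        f=bot.line_to(P,r,speed=.08,f_stop=30)
        if f: st('STOP %.2f'%w); break
    st('end')
    shot('top','t11.png'); shot('side','s11.png')
E
python3 - <<'E'
import cv2
i=cv2.imread('pics/t11.png')[110:290,240:430]; cv2.imwrite('pics/t11z.png',cv2.resize(i,None,fx=3.3,fy=3.3,interpolation=cv2.INTER_CUBIC))
E
```

```text
[ 0.3  -0.01  1.48 -0.    1.67 -2.35]
desc False [0.469  0.1814 0.0884] F [ 2.8 -0.5  1.9] gap 0.0001 t 58.5
end [0.4972 0.2415 0.0881] F [-1.5  2.4  0.3] gap -0.0002 t 66.3
```

View pics/t11z.png

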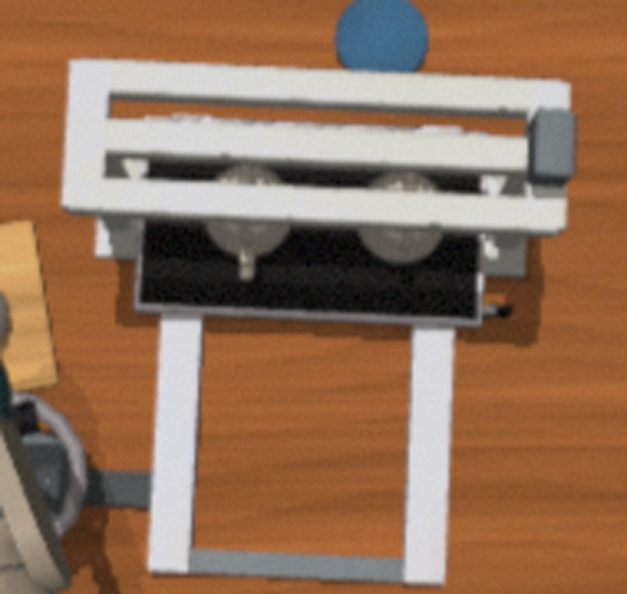

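The pointer is already close to the mark. I'll back the fingers off and inspect it with the wrist camera.

```bash
python3 - <<'E'
from h import *
P,r=pusher(PHI0+.35,-.0175,.088); bot.line_to(P,r,speed=.05); P[2]=.25; bot.line_to(P,speed=.25)
# mark world approx
T=shot('top'); print(px2w(T,(240+505/3.3,110+311/3.3),.03), px2w(T,(240+490/3.3,110+311/3.3),.04))
bot.move_to([.55,-.203,.22],rot(0))
W=shot('wrist','w12.png'); st()
E
```

```text
[ 0.60928322 -0.20658236  0.03      ] [ 0.60774479 -0.19228856  0.04      ]
 [ 0.5504 -0.2019  0.2202] F [ 0.6 -0.  -0.2] gap -0.0001 t 69.2
```

View pics/w12.png

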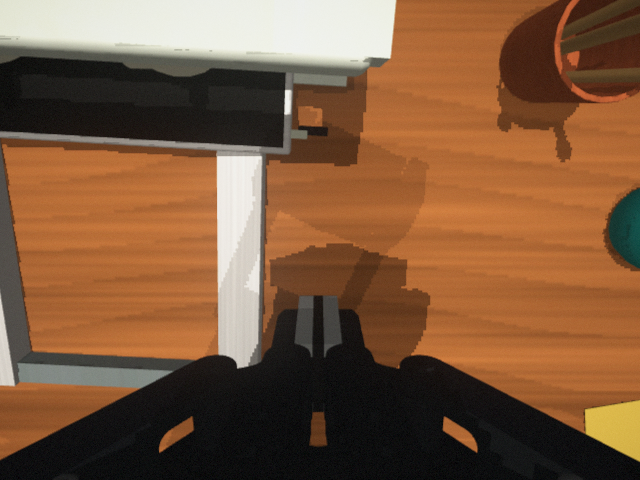

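```bash
python3 - <<'E'
from h import *
W=shot('wrist')
i=W['img'][95:165,240:350]; cv2.imwrite('pics/w12z.png',cv2.resize(i,None,fx=7,fy=7,interpolation=cv2.INTER_CUBIC))
E
```

```text
(no output)
```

View pics/w12z.png

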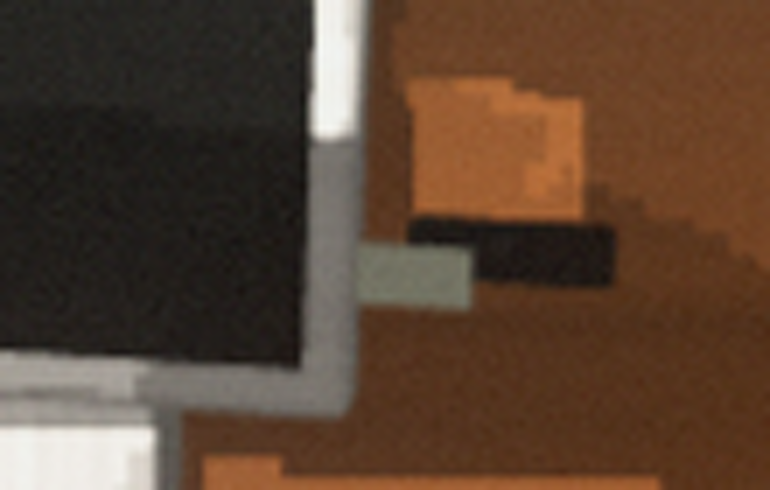

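The pointer's centre is about 3 mm on the robot side of the block's centre, and the plate-edge offset (18.2 mm against 15 mm) agrees. That means about 0.078 rad more clockwise.

```bash
cat >> h.py <<'E'
def nudge(w0,w1,tag):
    P,r=pusher(PHI0+w0,-.0175,.22); bot.move_to(P,r)
    P,r=pusher(PHI0+w0,-.0175,.088); f=bot.line_to(P,speed=.08,f_stop=6); st('desc %s'%f)
    if f: return
    n=max(2,int(abs(w1-w0)/.04)+1)
    for w in np.linspace(w0,w1,n):
        P,r=pusher(PHI0+w,-.0145,.088); bot.line_to(P,r,speed=.03,f_stop=30)
    bot.hold(.3); st('pushed')
    P,r=pusher(PHI0+w1,-.0185,.088); bot.line_to(P,r,speed=.05); P[2]=.25; bot.line_to(P,speed=.25)
    bot.move_to([.55,-.203,.22],rot(0)); bot.hold(.3)
    W=shot('wrist',tag+'.png'); st()
    cv2.imwrite('pics/'+tag+'z.png',cv2.resize(W['img'][95:165,240:350],None,fx=7,fy=7,interpolation=cv2.INTER_CUBIC))
E
python3 - <<'E'
from h import *
nudge(.35,.272,'w13')
E
```

```text
desc False [0.4969 0.2445 0.0885] F [ 0.1  0.1 -0.1] gap -0.0001 t 72.7
pushed [0.4987 0.2393 0.0883] F [-1.4  3.6  2.7] gap 0.0 t 73.5
 [ 0.5501 -0.2026  0.2201] F [-1.  -0.2 -1.5] gap -0.0001 t 76.5
```

View pics/w13z.png

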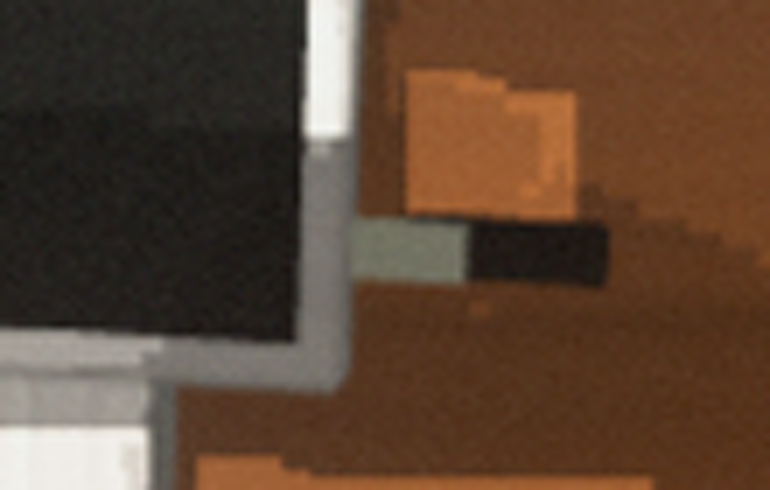

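The pointer (centre row about 250) and the block (about 248) are now in line to within roughly 0.5 mm. Next I'll retreat and check the whole scene.

```bash
python3 - <<'E'
from h import *
bot.line_to([.50,-.203,.32],speed=.25)
bot.move_joints([-1.236,0.052,1.401,0,1.689,-0.07]); bot.hold(.5)
shot('top','t14.png'); shot('side','s14.png'); st()
E
python3 - <<'E'
import cv2
i=cv2.imread('pics/s14.png')[130:390,150:450]; cv2.imwrite('pics/s14z.png',cv2.resize(i,None,fx=2.3,fy=2.3,interpolation=cv2.INTER_CUBIC))
E
```

```text
[ 0.2069 -0.4823  0.2313] F [ 0.6  0.6 -0.2] gap -0.0 t 79.3
```

View pics/t14.png

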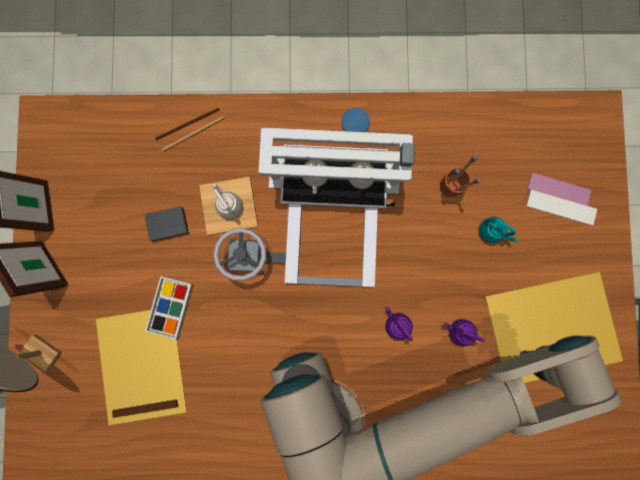

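View pics/s14z.png

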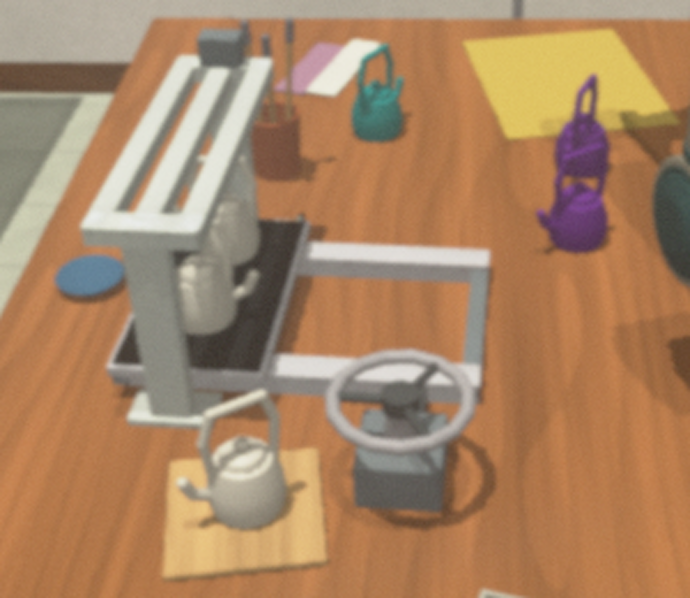

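Both pots stand upright under the lamp, the finished pot is on the board, and everything else is where it started. Handing in.

```bash
python3 - <<'E'
from h import *
print(job.close_job())
E
```

```text
the job is handed in; nothing more can be done
None
```

The job is done and handed in at about 79 s of the 210 s allowed. No verdict was reported.

- **Carriage out:** I cranked the handwheel by pushing a spoke with the shut fingers until the rising force showed the stop. That last push reached about 37 N at the fingers.
- **Pots:** The finished pot went by its handle onto the cooling board. Two white waiting pots were on the table this run, and both now stand upright on the carriage. One of them had been knocked a few centimetres partway through, so I measured it again before lifting it.
- **Carriage back in:** The first crank in stopped about 3 mm short of the lamp mark. I nudged it once more, and the wrist camera then showed the pointer level with the mark to about 0.5 mm. A second check from the plate edge gave 15.4 mm where 15 mm is expected.

The last top and side views showed all three pots upright, with the purple and turquoise look-alikes and the brush jar, paint box and inkstone where they began. The arm was clear of everything. No final check failed.

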